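# Tip the teal mould out of the rack and stand it in the loading cradle

### The job

Take the dark teal rubber mould from the packed rack: first tip its top out over the low front lip, towards the robot, by about 20 degrees while its foot stays down in its slot, and only then lift it out. Set it upright in the blue loading cradle, standing on the cradle's floor, let go, and leave the pink and white moulds standing in their slots.

Things in the scene. Friction and masses are not known exactly. Their poses are not given: they have to be found in the camera images.
- mould_teal: Dark teal rubber block, 62 mm deep (own x) x 87 tall (y, up) x 26 thick (z), 0.14 kg, standing in one of the 3 middle slots of a 5-slot wooden rack, foot 8 mm above the bench. Origin: middle of a large face, 43.5 mm above the foot; the block lies on its +z side. +x points to the rack's back, -x to its open front (robot side). It tips about its front bottom edge, 31 mm along -x from its middle.
- mould_pink: Pink rubber mould, 50 mm deep (x) x 76 tall (y, up) x 22 thick (z) in another slot; origin in the middle of a large face, 38 mm above its foot, block on the +z side. Stays there. Rack: 33 mm slot pitch, fins between slots and back rail (10 mm behind the teal mould) 34 mm above the bench, front lip (6 mm in front of it) 16 mm: higher up, moulds can be gripped front to back.
- mould_white: White rubber mould, 56 mm deep (x) x 82 tall (y, up) x 28 thick (z) in another slot; origin in the middle of a large face, 41 mm above its foot, block on the +z side. Stays there. Moulds are 5 to 11 mm apart; with the teal one tipped out, the opening between its neighbours is over 36 mm wide. Light green moulds fill the end slots and are fixed.
- cradle: Fixed loading cradle: aluminium foot plate 124 x 96 x 8 mm with an open-topped socket of blue walls, inside 80 mm (own x) by 40 mm (y), floor 8 mm and wall tops 26 mm above the bench. Origin: underside centre, below the middle of the socket; z up, x roughly away from the robot. The mould stands in it with its depth along the cradle's x, either way round.
There are look-alikes about, which are no part of the job. What is shaped like the mould_white but purple is not meant.

How it is judged:
By the outcome, as a careful person would: the job done as asked, in the order asked, and still so for the second after the job is handed in, with the robot touching nothing.
It also fails if it takes over 35 s, if anything falls off the work surface, if the arm or the gripper's body presses on something with over 40 N, if the wrist force passes 120 N, or if a joint passes its speed limit or range.

### The arm

A 7-joint arm with a two-finger parallel gripper is mounted at the origin on a cart in front of the work surface, level with it; the furniture and walls round the work are solid. World frame = base frame: x ahead of the robot, y to its left, z up, the work surface at z = 0. Lengths are in m, angles in rad, forces in N, time in s.
With the tool pointing down it reaches from about 0.4 to 0.9 m from the base axis. Payload 5.5 kg.
Tool frame: the origin (TCP) lies at the very end of the fingers, on their centre line; the grasp point (between the pads) lies 19 mm behind it; z points along the fingers, y is the direction in which the jaws open and shut (so a half turn about z gives the same grasp; the last joint's range is limited). The gripper opens to 85 mm and grips with 20 to 120 N. Pads are 22 mm wide; open, the fingers measure 114 mm over their backs; the gripper's body (76 mm by 85 mm) begins 54 mm behind the grasp point. The pads swing forward as they close: fully open they stand 13 mm farther back than shut.
Start: joints at [-0.843, 0.501, -0.427, 1.55, 0.221, 1.138, -0.21], TCP at [0.291, 0.581, 0.231] pointing down, gripper open.
Joint ranges: [-2.88, 2.88], [-0.31, 2.03], [-1.54, 1.56], [0.2, 2.42], [-1.41, 4.55], [0.19, 2.02], [-2.57, 2.57]. Speed limits (rad/s): [2.57, 2.57, 3.14, 3.14, 3.14, 3.14, 3.14].

### API

Orientations are given as a rotation vector (axis times angle).
In Python, from bench import robot gives the robot as it stands. Calls block until the motion is done:
- robot.reach(position, orientation): joint-space move of the TCP to a pose.
- robot.move_linear(position, rot=None, vel=0.15): straight line of the TCP; rot=None keeps the orientation; vel is the mean speed in m/s.
- robot.move_joints(angles): joint-space move.
- robot.move_gripper(opening): finger opening in m; the grip force is fixed at half the most; returns when the fingers have stopped.
- robot.sleep(seconds).
- robot.solve_ik(position, orientation): joint angles nearest the present ones, or None.
- robot.camera(name): name is "side" or "top" or "wrist"; returns a dict with "color" (480x640x3 uint8, red, green, blue), "z_map" (480x640 float32, m along the optical axis (not along the pixel's ray), 0 where there is no reading), "fovy" (degrees; the focal length in pixels is half the picture's height over the tangent of half this angle, whatever the lens; pixels are square), "cx", "cy" (the principal point, pixels), "camera_from_world" (4x4, takes a point from world to camera coordinates); the wrist camera has in their place "T_tool_cam" (4x4, takes a point from camera to tool coordinates, whose origin is the TCP and whose axes are the flange's). Camera axes: x right, y up, looking along -z (the intrinsics and any distortion apply to the point x, -y, -z); pixel columns grow to the right and rows downward; lengths in m; the calibration is good to about 2 mm. A picture is of the moment at which its call begins: read the wrist's pose just before it.
A pose or a line that the arm cannot do raises robot.PlanningError and nothing moves.
- robot.job_done(): hands the job in, once; it reports no verdict.
Readings, each from a call of its own:
- robot.read_t(): time.
- robot.read_q(): joint angles.
- robot.read_qd(): joint speeds.
- robot.read_joint_torque(): joint torques, N m.
- robot.read_tool_pos(): TCP position.
- robot.read_tcp_rot(): TCP orientation.
- robot.read_wrist_force(): force on the tool from outside, world axes, zero at the start.
- robot.read_moment(): the same for the moment, N m.
- robot.read_finger_gap(): finger opening in m.
Only numpy, scipy, OpenCV 4.12 (cv2) and the standard library are available. Lean on these libraries where they do the work, as an engineer would, in place of code of your own. Each camera call takes 0.05 s, during which the arm holds its last target.

## Working session

There is one attempt and no reset: what is moved stays moved. The work goes in short steps, each a Python script; the robot and the scene stay as the last script left them, time stands still between calls to the robot, and variables do not carry over. Pictures are saved under pics/ and viewed, and the job is handed in when it is done.

```bash
ls; mkdir -p pics; python3 - <<'E'
from bench import robot
import cv2,numpy as np,pickle
for n in("side","top","wrist"):
    if n=="wrist": p=robot.read_tool_pos(),robot.read_tcp_rot(); print(p)
    c=robot.camera(n); pickle.dump(c,open(f"pics/{n}0.pkl","wb"))
    cv2.imwrite(f"pics/{n}0.png",c["color"][:,:,::-1])
    print(n,{k:(v if not hasattr(v,'shape') or v.size<20 else v.shape) for k,v in c.items()})
    z=c["z_map"];print((z>0).mean(),z.max())
print(robot.read_t())
E
```

```text
pics
side {'color': (480, 640, 3), 'z_map': (480, 640), 'fovy': 57.375044955978446, 'cx': 317.2596545720378, 'cy': 236.1720897022936, 'camera_from_world': array([[ 0.88341276, -0.4683785 , -0.01426462, -0.4507543 ],
       [ 0.31362876,  0.56837203,  0.76065119, -0.28848292],
       [-0.34816506, -0.67644276,  0.64900407, -0.65201162],
       [ 0.        ,  0.        ,  0.        ,  1.        ]])}
0.996083984375 2.584797
top {'color': (480, 640, 3), 'z_map': (480, 640), 'fovy': 52.097806288707176, 'cx': 325.99636266915945, 'cy': 238.15171453419427, 'camera_from_world': array([[ 0.01020694, -0.9999409 , -0.00374378,  0.05719427],
       [ 0.98761206,  0.00949468,  0.15662778, -0.55100287],
       [-0.15658298, -0.00529609,  0.98765061, -0.99214046],
       [ 0.        ,  0.        ,  0.        ,  1.        ]])}
0.995986328125 1.7913492
(array([0.29109861, 0.58048201, 0.23035316]), array([-7.23393871e-01, -3.05665914e+00,  2.63203205e-03]))
wrist {'color': (480, 640, 3), 'z_map': (480, 640), 'fovy': 70.33724346168984, 'cx': 316.9138737308675, 'cy': 242.45151640246263, 'T_tool_cam': array([[-7.87597120e-04,  9.63468424e-01,  2.67820790e-01,
         6.80978823e-02],
       [ 9.99999683e-01,  7.27334783e-04,  3.24219689e-04,
         6.24557931e-04],
       [ 1.17580056e-04,  2.67820961e-01, -9.63468691e-01,
        -1.41807163e-01],
       [ 0.00000000e+00,  0.00000000e+00,  0.00000000e+00,
         1.00000000e+00]])}
0.9960677083333334 1.2781147
0.15
```

View pics/side0.png

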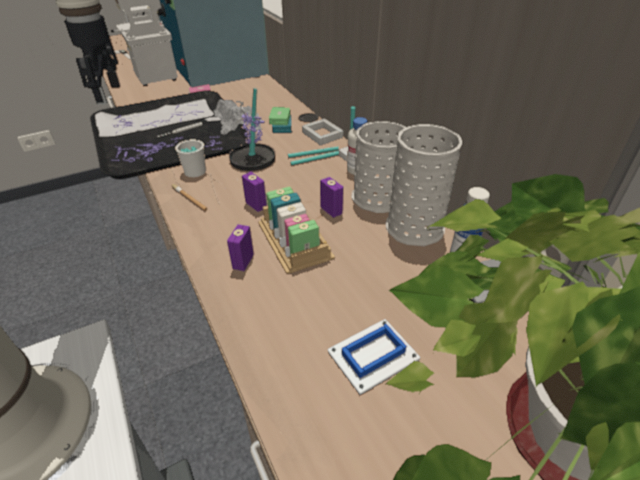

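View pics/top0.png

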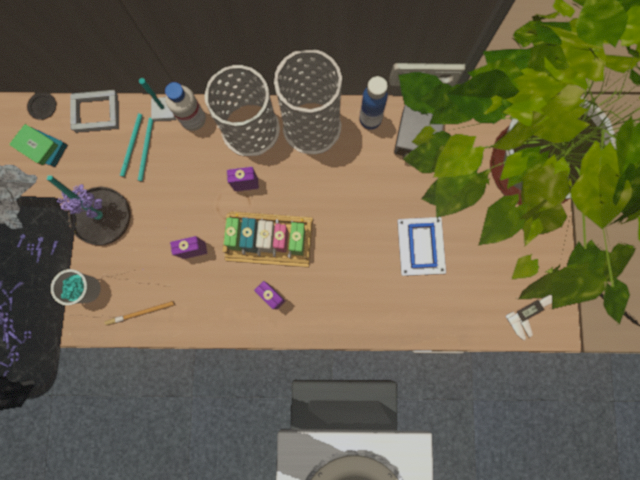

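View pics/wrist0.png

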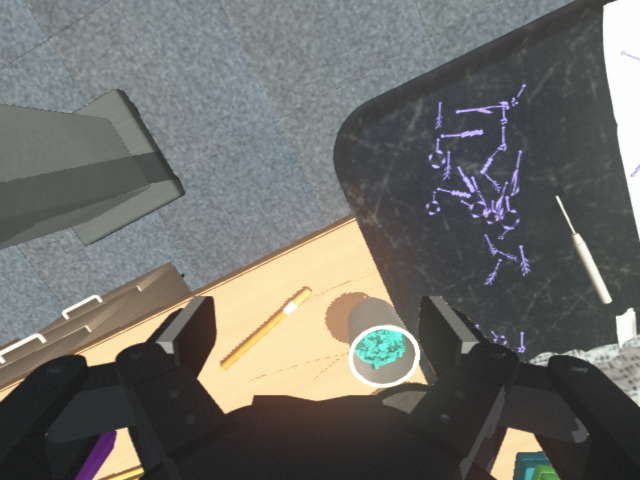

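Top view, with the robot at the bottom: the rack is at (268,239). Its slots run light green (232,231), teal (248,233), white (264,234), pink (280,236), light green (296,238). The cradle is at (422,246).
What could be taken for the teal mould: the teal block in the rack, top (248,233) / side (285,203); the teal/green box pair at top (40,147); the teal sticks at top (140,145); and the purple look-alikes at top (242,179), (187,246) and (269,295). The teal block in the rack fits the description, so I'll check it in a close crop.

```bash
cat > h.py <<'E'
import numpy as np,cv2,pickle
from scipy.spatial.transform import Rotation as R
def K(c):
    f=240/np.tan(np.radians(c["fovy"])/2); return f,c["cx"],c["cy"]
def Twc(c,pose=None):
    if "camera_from_world" in c: return np.linalg.inv(c["camera_from_world"])
    T=np.eye(4);T[:3,:3]=R.from_rotvec(pose[1]).as_matrix();T[:3,3]=pose[0]
    return T@c["T_tool_cam"]
def plane(c,uv,z,pose=None):
    uv=np.atleast_2d(np.float64(uv));f,cx,cy=K(c);T=Twc(c,pose)
    d=np.c_[(uv[:,0]-cx)/f,-(uv[:,1]-cy)/f,-np.ones(len(uv))]@T[:3,:3].T
    o=T[:3,3];return o+d*((z-o[2])/d[:,2])[:,None]
def cloud(c,pose=None):
    f,cx,cy=K(c);T=Twc(c,pose);z=c["z_map"]
    v,u=np.mgrid[:480,:640];P=np.stack([(u-cx)/f*z,-(v-cy)/f*z,-z],-1)
    return P@T[:3,:3].T+T[:3,3]
def proj(c,P,pose=None):
    T=np.linalg.inv(Twc(c,pose));f,cx,cy=K(c);p=np.atleast_2d(P)@T[:3,:3].T+T[:3,3]
    return np.c_[cx+f*p[:,0]/-p[:,2],cy-f*p[:,1]/-p[:,2]]
E
python3 - <<'E'
from h import *
t=pickle.load(open("pics/top0.pkl","rb"));s=pickle.load(open("pics/side0.pkl","rb"))
a=cv2.resize(t["color"][205:275,210:330],None,fx=6.6,fy=6.6,interpolation=cv2.INTER_CUBIC)
cv2.imwrite("pics/crop_top.png",a[:,:,::-1])
b=cv2.resize(s["color"][170:280,220:350],None,fx=5,fy=5,interpolation=cv2.INTER_CUBIC)
cv2.imwrite("pics/crop_side.png",b[:,:,::-1])
C=cloud(t)
for n,uv in dict(green1=(232,231),teal=(248,225),white=(264,234),pink=(280,236),green2=(296,238),cr=(422,246),table=(340,230)).items():
    print(n,C[uv[1],uv[0]].round(4))
hsv=cv2.cvtColor(t["color"],cv2.COLOR_RGB2HSV)
m=cv2.inRange(hsv,(105,150,60),(120,255,255));m[:,:390]=0;m[:,460:]=0;m[:210]=0;m[285:]=0
cs,_=cv2.findContours(m,0,2);k=max(cs,key=cv2.contourArea);r=cv2.minAreaRect(k);print(r)
bx=plane(t,cv2.boxPoints(r),0.026);print(bx.round(4),bx.mean(0))
E
```

```text
green1 [0.5555 0.252  0.092 ]
teal [0.5674 0.2195 0.0956]
white [0.5511 0.1881 0.0856]
pink [0.5481 0.1561 0.0803]
green2 [0.5429 0.1229 0.089 ]
cr [ 0.5412 -0.1467  0.0051]
table [0.5757 0.0322 0.0006]
((411.2790222167969, 245.01638793945312), (34.128719329833984, 1.662113070487976), 85.76361083984375)
[[ 0.5769 -0.116   0.026 ]
 [ 0.5772 -0.1195  0.026 ]
 [ 0.5037 -0.1237  0.026 ]
 [ 0.5034 -0.1201  0.026 ]] [ 0.54027532 -0.11982769  0.026     ]
```

View pics/crop_top.png

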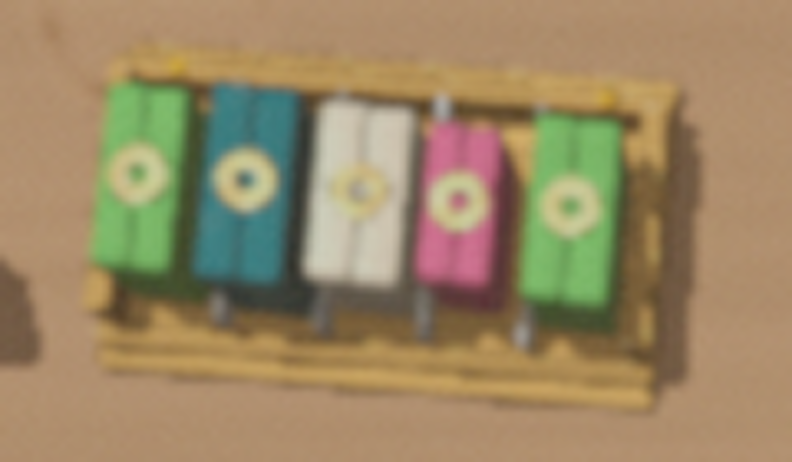

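View pics/crop_side.png

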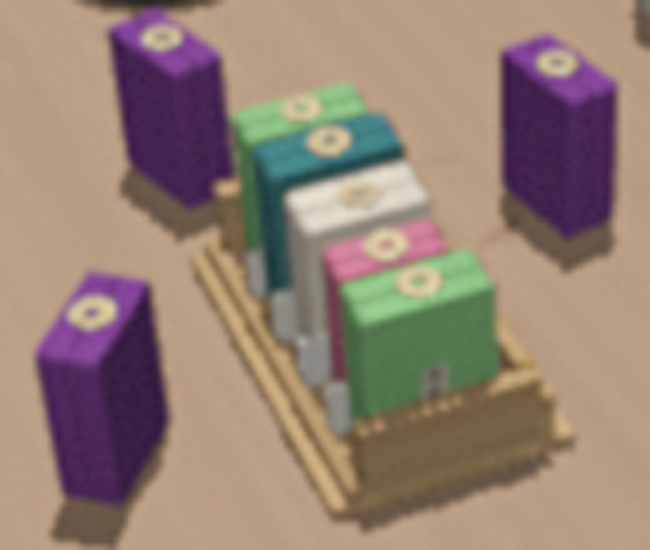

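```bash
python3 - <<'E'
from h import *
from bench import robot
t=pickle.load(open("pics/top0.pkl","rb"));s=pickle.load(open("pics/side0.pkl","rb"))
for c in(t,s):
    C=cloud(c).reshape(-1,3)
    m=(c["z_map"].ravel()>0)&(C[:,0]>.3)&(C[:,0]<.95)&(abs(C[:,1])<.8)
    C=C[m];H=np.zeros((13,16))
    for p in C:
        i=int((p[0]-.3)/.05);j=int((p[1]+.8)/.1);H[i,j]=max(H[i,j],p[2])
    print("rows x from .3 step .05; cols y from -.8 step .1");print((H*100).round().astype(int))
# purple in front + cradle corners (white plate & blue)
C=cloud(t);print(C[291,267],C[179,241])
yaw=-np.radians(5.6)
rx=np.array([np.cos(yaw),np.sin(yaw),0]);ry=np.array([-np.sin(yaw),np.cos(yaw),0]);zz=np.array([0,0,-1.])
for sg in(1,-1):
    M=np.c_[np.cross(sg*rx,zz),sg*rx,zz];rv=R.from_matrix(M).as_rotvec()
    for p in([.56,.22,.24],[.56,.22,.045],[.54,-.145,.2],[.54,-.145,.045]):
        q=robot.solve_ik(p,rv);print(sg,p,None if q is None else np.round(q,2))
    Mt=R.from_rotvec(-ry*np.radians(20)).as_matrix()@M
    for p in([.54,.22,.06],[.54,.22,.2]):
        q=robot.solve_ik(p,R.from_matrix(Mt).as_rotvec());print('tilt',sg,p,None if q is None else np.round(q,2))
E
```

```text
rows x from .3 step .05; cols y from -.8 step .1
[[ 0  0  0  1  1  1  1  1  1  1  1  1  1  1  3  1]
 [ 0  0 11 12  2  1  1  1  1  1  1  1  2  2  3  1]
 [ 0  0 12 17 15  1  1  1  1  9  8  1  1  8  8  2]
 [ 0  0 12 19 20 20  3  1  1  8  1  1  1  8  8  2]
 [ 0  0 14 25 31 25 24  1  4 10 10  9  1  2  3  1]
 [ 0  1  1 34 35 28 22  1  5  9 10  1  2 14  3  2]
 [ 0  0  0 36 37 31 28  1  1  1  4  1  2 20  3  5]
 [ 0  0  0 37 37 34 28  1  1  1  9  1  2  2  1  5]
 [ 0  0 14 33 36 34 28  6  1  1 18  1  2  2  6  6]
 [ 0  0  0 35 32 32 31 15 23 23 18 11  2  3  6  6]
 [ 0  0  0 36 35 30 26 17 23 23 18 17 15  3  3  1]
 [ 0  0 23 36 35 37 35 35 35 35 35 35 35 35 33 18]
 [ 0  1 19 30 34  0  0  0  0  0  0  0  0  0  0  0]]
rows x from .3 step .05; cols y from -.8 step .1
[[ 0  0  0  0  0  0  0  0  0  0  0  0  0 44 34  1]
 [ 0  0  0  0  0  0  0  0  0  7  0  0  1  1  2  1]
 [ 0  0  0  0 15  0  0  0  0  8  8  1  1  8  8  2]
 [ 0  0  0 29 20 20  3  0  1  8  1  0  0  8  8  1]
 [ 0  0  0 32 31 25 23  1  5  9 10  8  0  2  3  1]
 [ 0  0  0 34 35 28  3  1  4  9 10  0  2 13  3  1]
 [ 0  0  0 35 37 31 27  0  1  1 
[... 509 characters left out ...]
0.09  0.72 -0.59]
1 [0.54, -0.145, 0.2] [ 0.08  0.34  0.16  1.83 -0.07  0.97  0.17]
1 [0.54, -0.145, 0.045] [ 0.12  0.56  0.12  1.92 -0.1   0.66  0.2 ]
tilt 1 [0.54, 0.22, 0.06] [-0.61  0.47  0.05  2.12  0.61  0.33 -1.22]
tilt 1 [0.54, 0.22, 0.2] [-0.45  0.23 -0.13  2.03  0.41  0.64 -0.97]
-1 [0.56, 0.22, 0.24] [ 0.11  0.46 -0.7   1.66  0.32  1.14  2.37]
-1 [0.56, 0.22, 0.045] [ 0.07  0.72 -0.66  1.79  0.58  0.83  2.17]
-1 [0.54, -0.145, 0.2] [-0.7   0.76  1.36  1.85 -0.8   1.22 -2.32]
-1 [0.54, -0.145, 0.045] [-0.66  1.15  1.35  1.95 -1.24  1.23 -2.06]
tilt -1 [0.54, 0.22, 0.06] [-0.2   0.51 -0.44  2.1   1.02  0.49  1.59]
tilt -1 [0.54, 0.22, 0.2] [-0.05  0.28 -0.59  2.02  0.6   0.7   2.01]
```

```bash
python3 - <<'E'
from h import *
from bench import robot
yaw=-np.radians(5.6)
rx=np.array([np.cos(yaw),np.sin(yaw),0]);zz=np.array([0,0,-1.])
M=np.c_[np.cross(rx,zz),rx,zz]
robot.reach([.553,.215,.25],R.from_matrix(M).as_rotvec())
robot.sleep(.2)
p=robot.read_tool_pos(),robot.read_tcp_rot();c=robot.camera("wrist")
pickle.dump((c,p),open("pics/w1.pkl","wb"));cv2.imwrite("pics/w1.png",c["color"][:,:,::-1])
print(p,robot.read_t(),robot.read_wrist_force(),robot.read_finger_gap())
E
```

```text
(array([0.55245777, 0.21640909, 0.24984119]), array([-2.32433655e+00, -2.11282096e+00,  9.96190486e-05])) 2.05 [-0.13019655  0.36198854  0.04568863] 0.08548391615094741
```

View pics/w1.png

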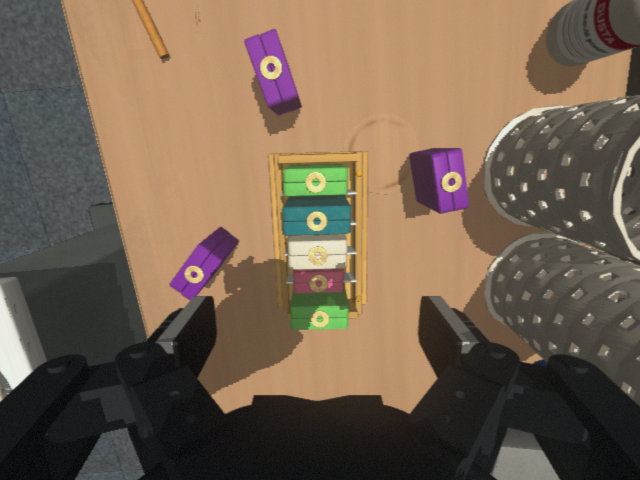

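The wrist view shows the rack with the teal mould's top at (317,218), white at (317,252), pink (317,282), and the purple look-alikes at (272,70), (440,180) and (203,262). Next I'll measure the teal mould's top and its neighbours.

```bash
python3 - <<'E'
from h import *
c,p=pickle.load(open("pics/w1.pkl","rb"));t=pickle.load(open("pics/top0.pkl","rb"));s=pickle.load(open("pics/side0.pkl","rb"))
def meas(c,pose,lo,hi,roi,h,name):
    hsv=cv2.cvtColor(c["color"],cv2.COLOR_RGB2HSV);m=cv2.inRange(hsv,lo,hi)
    C=cloud(c,pose); x0,y0,x1,y1=roi; r=np.zeros_like(m);r[y0:y1,x0:x1]=255; m&=r
    m[(C[:,:,2]<h-.012)|(C[:,:,2]>h+.012)]=0
    m=cv2.morphologyEx(m,cv2.MORPH_CLOSE,np.ones((7,7)))
    k=max(cv2.findContours(m,0,2)[0],key=cv2.contourArea)
    z=np.median(C[:,:,2][(m>0)])
    P=plane(c,k[:,0,:]+0.0,h,pose)
    r=cv2.minAreaRect((P[:,:2]*1e4).astype(np.float32));b=cv2.boxPoints(r)/1e4
    ctr=np.array(r[0])/1e4;e=[b[1]-b[0],b[2]-b[1]];
    L=[np.hypot(*q) for q in e]
    # direction nearest x
    a=[np.degrees(np.arctan2(q[1],q[0])) for q in e];a=[(q+90)%180-90 for q in a]
    print(name,"ctr",ctr.round(4),"sides",np.round(L,4),"ang",np.round(a,1),"zmed",z.round(4))
teal=((88,80,30),(105,255,255));pink=((155,60,60),(178,255,255));wh=((0,0,110),(40,60,255));gr=((45,80,60),(80,255,255))
roi=(270,150,365,335)
for nm,(lo,hi),h in(("teal",teal,.095),("white",wh,.090),("pink",pink,.084)):
    meas(c,p,lo,hi,roi,h,"wrist "+nm)
    meas(t,None,lo,hi,(222,210,310,255),h,"top "+nm)
meas(c,p,*gr,(270,150,365,205),.09,"wrist green1");meas(c,p,*gr,(270,290,365,335),.09,"wrist green2")
a=cv2.resize(c["color"][145:335,250:390],None,fx=3,fy=3,interpolation=cv2.INTER_CUBIC);cv2.imwrite("pics/w1crop.png",a[:,:,::-1])
E
```

```text
wrist teal ctr [0.552  0.2233] sides [0.0588 0.0253] ang [-4. 86.] zmed 0.0923
top teal ctr [0.552  0.2213] sides [0.0584 0.0261] ang [-4. 86.] zmed 0.0933
wrist white ctr [0.5498 0.1907] sides [0.0541 0.0297] ang [-3.8 86.2] zmed 0.0874
top white ctr [0.5493 0.1947] sides [0.0629 0.0552] ang [-89.4   0.6] zmed 0.0887
wrist pink ctr [0.5483 0.1612] sides [0.048  0.0232] ang [-3.5 86.5] zmed 0.0814
top pink ctr [0.5474 0.1581] sides [0.0496 0.0229] ang [-3.6 86.4] zmed 0.0823
wrist green1 ctr [0.5543 0.2567] sides [0.0562 0.0242] ang [-5.5 84.5] zmed 0.088
wrist green2 ctr [0.5455 0.1274] sides [0.0554 0.0297] ang [-3.6 86.4] zmed 0.0879
```

View pics/w1crop.png

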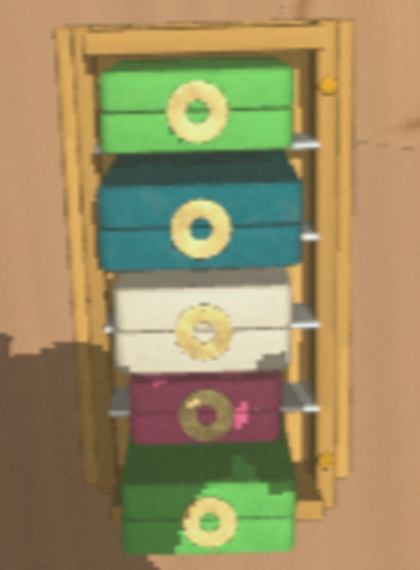

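```bash
cat >> h.py <<'E'
YAW=-np.radians(4.0)
rx=np.array([np.cos(YAW),np.sin(YAW),0]);ry=np.array([-np.sin(YAW),np.cos(YAW),0])
M0=np.c_[ry,rx,[0,0,-1.]]
TC=np.array([.552,.2225,0])
E
python3 - <<'E'
from h import *
from bench import robot
rv=R.from_matrix(M0).as_rotvec()
robot.reach([TC[0],TC[1],.15],rv);robot.sleep(.15);e=robot.read_tool_pos()-np.array([TC[0],TC[1],.15]);print("err",e)
robot.move_linear([TC[0],TC[1],.042],vel=.12);robot.sleep(.15)
print(robot.read_tool_pos(),robot.read_wrist_force())
s=robot.camera("side");cv2.imwrite("pics/s1.png",cv2.resize(s["color"][130:290,180:380],None,fx=4,fy=3.75)[:,:,::-1])
print(robot.read_t())
E
```

```text
err [0.00208059 0.0006955  0.00270855]
[0.55272577 0.22279073 0.04297488] [-0.5466504   0.72507951 -0.0158486 ]
3.9333
```

View pics/s1.png

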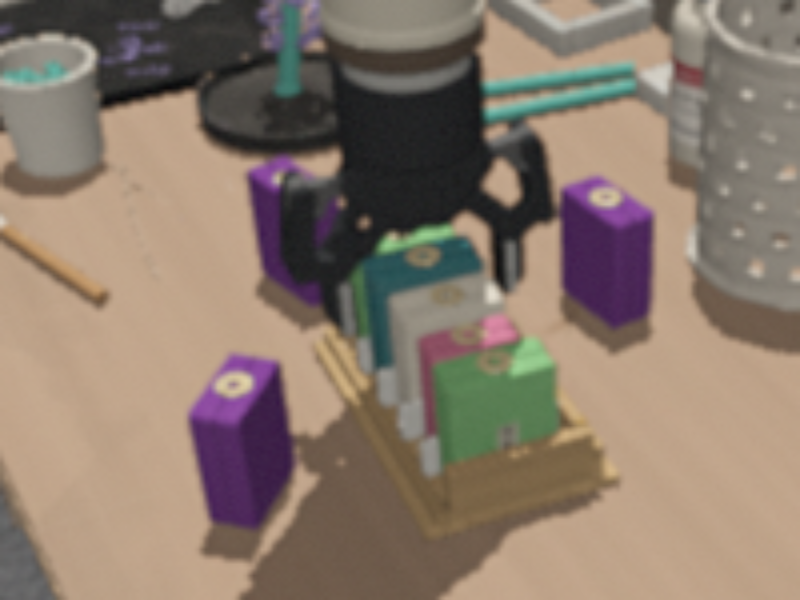

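The crop shows the fingers straddling the teal mould front (330,250) and back (510,260), clear of the rails. Now I'll close.

```bash
python3 - <<'E'
from h import *
from bench import robot
robot.move_gripper(.0)
print(robot.read_finger_gap(),robot.read_tool_pos(),robot.read_wrist_force(),robot.read_moment(),robot.read_t())
s=robot.camera("side");cv2.imwrite("pics/s2.png",cv2.resize(s["color"][130:290,180:380],None,fx=4,fy=3.75)[:,:,::-1])
E
```

```text
0.06211890832307186 [0.55256907 0.22271872 0.04262359] [ 0.29049521 -0.01464042  3.61764307] [ 0.01731903  0.12618567 -0.0275453 ] 4.275
```

View pics/s2.png

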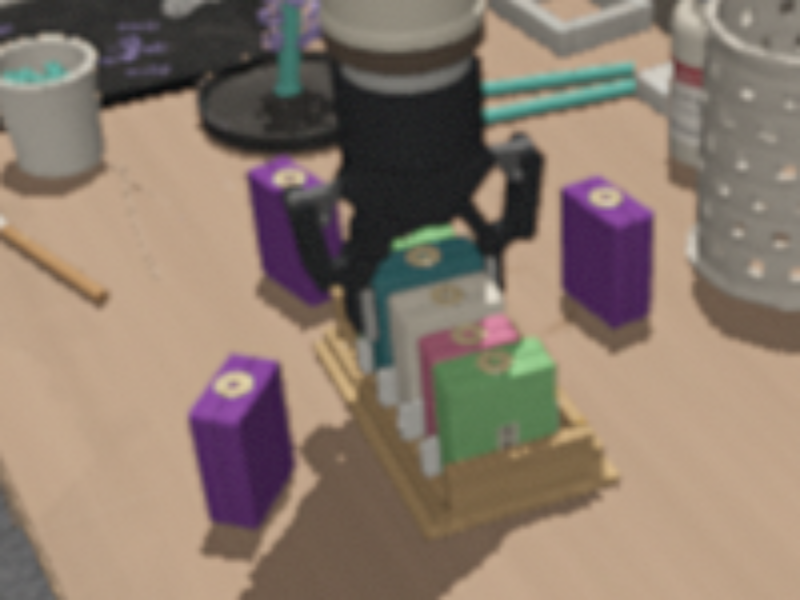

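```bash
cat >> h.py <<'E'
PIV=TC-.031*rx+np.array([0,0,.008])
def tilt(a,z0=.042):
    Q=R.from_rotvec(-ry*np.radians(a))
    p=PIV+Q.apply(np.array([TC[0],TC[1],z0])-PIV)
    return p,(Q*R.from_matrix(M0)).as_rotvec()
E
python3 - <<'E'
from h import *
from bench import robot
for a in (4,8,12,16,20):
    p,rv=tilt(a);p=p+[0,0,.0005]
    robot.move_linear(p,rv,vel=.012)
    f=robot.read_wrist_force();g=robot.read_finger_gap()
    print(a,f.round(2),robot.read_moment().round(2),round(g,4),(robot.read_tool_pos()-p).round(4),round(robot.read_t(),2))
    if np.linalg.norm(f)>25 or g<.058: print("STOP");break
robot.sleep(.3)
s=robot.camera("side");cv2.imwrite("pics/s3.png",cv2.resize(s["color"][130:290,180:380],None,fx=4,fy=3.75)[:,:,::-1])
t=robot.camera("top");cv2.imwrite("pics/t3.png",cv2.resize(t["color"][190:310,200:340],None,fx=5,fy=5)[:,:,::-1])
pickle.dump((s,t),open("pics/st3.pkl","wb"))
rvn=robot.read_tcp_rot();print(robot.read_wrist_force(),np.degrees(np.arccos(-R.from_rotvec(rvn).as_matrix()[2,2])))
E
```

```text
4 [-2.37  0.44  2.51] [ 0.23  0.73 -0.04] 0.062 [-0.0007  0.0003 -0.0001] 4.78
8 [-0.75 -0.17  1.39] [ 0.19  0.54 -0.  ] 0.062 [-0.0001 -0.     -0.0001] 5.19
12 [-1.13  0.22  1.08] [ 0.11  0.43 -0.03] 0.0619 [-0.     -0.0001 -0.0001] 5.61
16 [-1.29 -0.07  0.94] [-0.05  0.43 -0.06] 0.0621 [-0.     -0.0001 -0.0001] 6.03
20 [-0.05 -0.31  0.19] [-0.09  0.45 -0.05] 0.062 [-0.     -0.0001 -0.0001] 6.44
[-2.17222893  0.09033996  0.64291494] 19.976906611300944
```

View pics/s3.png

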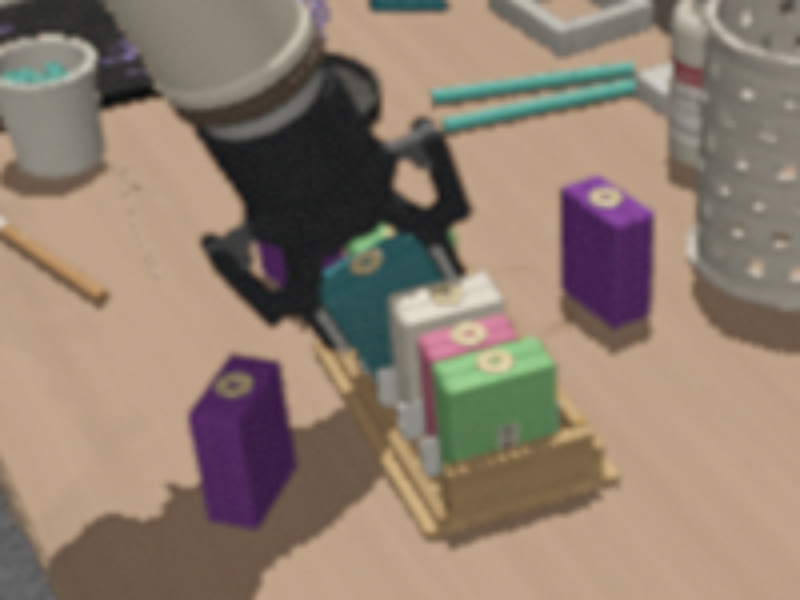

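View pics/t3.png

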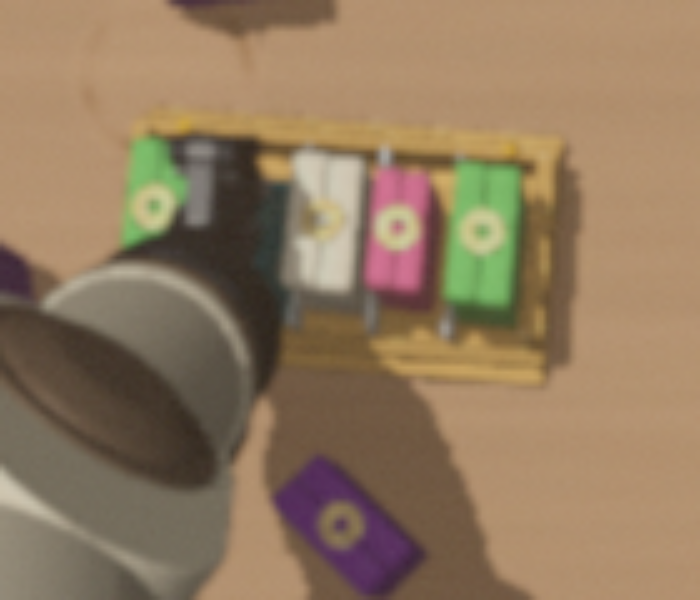

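The picture shows the teal mould tipped about 20° over the lip, with its foot in the slot around crop (385,365). The pink and white moulds are standing. Forces stay low, so I'll lift straight up.

```bash
python3 - <<'E'
from h import *
from bench import robot
p,rv=tilt(20)
for dz,v in((.03,.05),(.14,.15)):
    robot.move_linear(p+[0,0,dz],rv,vel=v)
    print(robot.read_wrist_force().round(2),round(robot.read_finger_gap(),4),round(robot.read_t(),2))
s=robot.camera("side");t=robot.camera("top")
pickle.dump((s,t),open("pics/st4.pkl","wb"))
cv2.imwrite("pics/s4.png",cv2.resize(s["color"][90:290,180:420],None,fx=3.3,fy=3)[:,:,::-1])
cv2.imwrite("pics/t4.png",cv2.resize(t["color"][200:290,380:470],None,fx=6,fy=6)[:,:,::-1])
hsv=cv2.cvtColor(t["color"],cv2.COLOR_RGB2HSV)
print(hsv[230:262:6,408:440:4,:].tolist()[1])
m=cv2.inRange(hsv,(100,110,40),(125,255,255));m[:,:395]=0;m[:,450:]=0;m[:210]=0;m[285:]=0
pts=np.argwhere(m)[:,::-1];print(len(pts),pts.min(0),pts.max(0))
k=cv2.convexHull(pts.astype(np.int32));P=plane(t,k[:,0,:],.026)
r=cv2.minAreaRect((P[:,:2]*1e4).astype(np.float32));print("top blue outer",r)
hs=cv2.cvtColor(s["color"],cv2.COLOR_RGB2HSV);m=cv2.inRange(hs,(100,110,40),(125,255,255));m[:310]=0;m[400:]=0;m[:,:325]=0;m[:,430:]=0
pts=np.argwhere(m)[:,::-1];print(len(pts),pts.min(0),pts.max(0))
E
```

```text
[-0.3  -1.04 -1.57] 0.0617 7.58
[ 0.41  0.58 -2.19] 0.0619 8.47
[[115, 18, 159], [112, 92, 167], [90, 1, 207], [110, 4, 208], [60, 1, 207], [50, 4, 206], [110, 153, 153], [40, 8, 200]]
344 [409 223] [436 267]
top blue outer ((5404.833984375, -1432.8289794921875), (931.9017333984375, 533.6997680664062), 3.318859577178955)
1049 [342 324] [405 377]
```

View pics/s4.png

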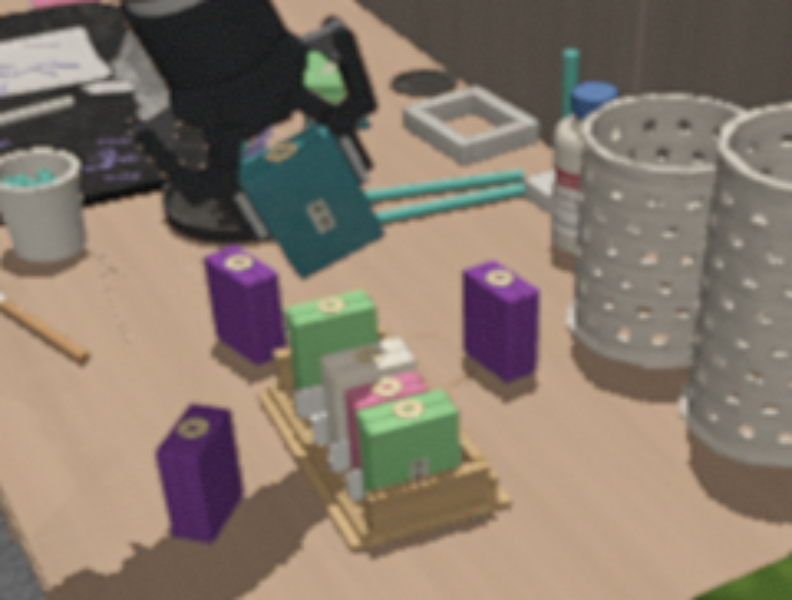

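View pics/t4.png

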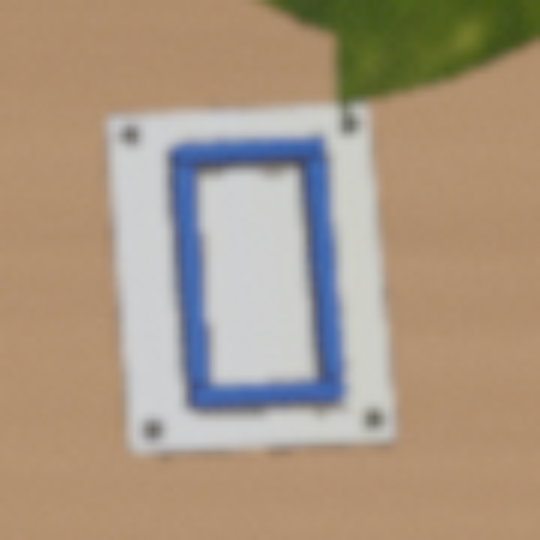

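The side view shows the mould lifted clear, still tilted, with the pink and white moulds standing. The cradle's blue ring is at top px (409–436, 223–267), and a leaf is close by. Next I'll check the cradle pose with the side view, the leaf heights, and how the mould sits in the hand.

```bash
python3 - <<'E'
from h import *
s,t=pickle.load(open("pics/st4.pkl","rb"))
for n,c,roi in(("top",t,(395,210,450,285)),("side",s,(325,310,430,400))):
    x0,y0,x1,y1=roi
    hsv=cv2.cvtColor(c["color"],cv2.COLOR_RGB2HSV);m=cv2.inRange(hsv,(100,110,40),(125,255,255))
    C=cloud(c);mm=np.zeros_like(m);mm[y0:y1,x0:x1]=m[y0:y1,x0:x1]
    mm[(C[:,:,2]<.02)]=0   # wall tops
    P=C[mm>0];print(n,len(P),"z",np.median(P[:,2]).round(4))
    pts=np.argwhere(mm)[:,::-1];W=plane(c,pts,.026)
    r=cv2.minAreaRect((W[:,:2]*1e4).astype(np.float32));print(" outer",np.round(r[0],0),np.round(r[1],0),r[2])
    a=np.radians(3.5);d=(W[:,:2]);X=d@[np.cos(a),np.sin(a)];Y=d@[-np.sin(a),np.cos(a)]
    print(" robust",np.percentile(X,[1,99]),np.percentile(Y,[1,99]))
    C=C.reshape(-1,3);mask=(C[:,2]>.04)&(C[:,0]>.40)&(C[:,0]<.68)&(C[:,1]<-.02)&(C[:,1]>-.30)&(c["z_map"].ravel()>0)
    for y0 in np.arange(-.30,-.02,.03):
        q=C[mask&(C[:,1]>=y0)&(C[:,1]<y0+.03)]
        if len(q):print(f"  y {y0:.2f} n{len(q)} x {q[:,0].min():.2f}-{q[:,0].max():.2f} z {q[:,2].min():.2f}-{q[:,2].max():.2f}")
E
```

```text
top 343 z 0.026
 outer [ 5405. -1433.] [932. 534.] 3.3188469409942627
 robust [0.48437541 0.57711954] [-0.2025806  -0.14949766]
  y -0.30 n2201 x 0.46-0.68 z 0.17-0.34
  y -0.27 n1473 x 0.52-0.68 z 0.20-0.34
  y -0.24 n1197 x 0.51-0.68 z 0.20-0.31
  y -0.21 n1138 x 0.51-0.68 z 0.18-0.28
  y -0.18 n1370 x 0.58-0.68 z 0.10-0.27
  y -0.15 n858 x 0.58-0.68 z 0.09-0.27
side 687 z 0.0242
 outer [ 5369. -1485.] [962. 590.] 5.057734489440918
 robust [0.4804442  0.57428441] [-0.20842248 -0.15257712]
  y -0.30 n3719 x 0.46-0.68 z 0.17-0.34
  y -0.27 n2767 x 0.52-0.68 z 0.22-0.34
  y -0.24 n1985 x 0.51-0.68 z 0.20-0.30
  y -0.21 n793 x 0.51-0.68 z 0.19-0.28
  y -0.18 n903 x 0.62-0.68 z 0.17-0.27
  y -0.15 n448 x 0.61-0.68 z 0.16-0.27
```

```bash
python3 - <<'E'
from h import *
s,t=pickle.load(open("pics/st4.pkl","rb"))
uv=np.array([(130,134),(350,124),(153,429),(374,418)])/6+[380,200]-0.4
W=plane(t,uv,.008);print("screws",W.round(4),W.mean(0).round(4)); 
d=(W[0]+W[1]-W[2]-W[3])[:2];print("yaw",np.degrees(np.arctan2(d[1],d[0])))
for n,c in(("top",t),("side",s)):
    C=cloud(c).reshape(-1,3);k=(C[:,2]>.04)&(C[:,0]>.40)&(C[:,0]<.70)&(C[:,1]<-.06)&(C[:,1]>-.24)&(c["z_map"].ravel()>0)
    P=C[k];print(n,"min z /max z; rows x .46.. step .02, cols y -.24..-.06 step .02")
    for x in np.arange(.46,.70,.02):
        print(f"{x:.2f}",end=" ")
        for y in np.arange(-.24,-.06,.02):
            q=P[(P[:,0]>=x)&(P[:,0]<x+.02)&(P[:,1]>=y)&(P[:,1]<y+.02)]
            print(f"{q[:,2].min()*100:4.0f}/{q[:,2].max()*100:<3.0f}" if len(q) else "   .    ",end="")
        print()
cv2.imwrite("pics/t4b.png",cv2.resize(t["color"][60:300,360:600],None,fx=2.5,fy=2.5)[:,:,::-1])
cv2.imwrite("pics/s4b.png",cv2.resize(s["color"][200:460,300:640],None,fx=2.3,fy=2.3)[:,:,::-1])
E
```

```text
screws [[ 0.5936 -0.1018  0.008 ]
 [ 0.5981 -0.1823  0.008 ]
 [ 0.4857 -0.1086  0.008 ]
 [ 0.4904 -0.1881  0.008 ]] [ 0.542  -0.1452  0.008 ]
yaw 3.3609310154581684
top min z /max z; rows x .46.. step .02, cols y -.24..-.06 step .02
0.46    .       .       .       .       .       .       .       .       .    
0.48    .       .       .       .       .       .       .       .       .    
0.50   22/23   22/24   23/24    .       .       .       .       .       .    
0.52   22/24   23/24   24/24    .       .       .       .       .       .    
0.54   23/25   24/25    .       .       .       .       .       .       .    
0.56   24/25   25/25   19/19   16/18   14/15    .       .       .       .    
0.58   25/26   21/22   18/21   15/19   14/16    .       .       .       .    
0.60   23/27   20/23   18/21   16/19   10/17   10/10    .       .       .    
0.62   22/28   19/23   18/28   17/27   10/26    9/25    .       .       .    
0.64   21/31   19/21   19/28   18/27   11/26   11/25    .       .       .    
0.66   26/30   26/27   26/27   25/27   12/27   11/27    .       .       .    
0.68   22
[... 369 characters left out ...]
  
0.52   22/24   23/24    .       .       .       .       .       .       .    
0.54   23/24   24/25    .       .       .       .       .       .       .    
0.56   24/25   24/25    .       .       .       .       .       .       .    
0.58   25/25    .       .       .       .       .       .       .       .    
0.60   22/27    .       .       .      16/17    .       .       .       .    
0.62   21/28   22/23   19/27   18/26   17/26   23/24    .       .       .    
0.64   20/30   20/28   19/27   18/26   18/26   24/25    .       .       .    
0.66   27/29   20/27   19/27   19/27   18/27   25/26    .       .       .    
0.68   25/27   13/13   13/27   19/27   18/28   17/17    .       .       .
```

View pics/t4b.png

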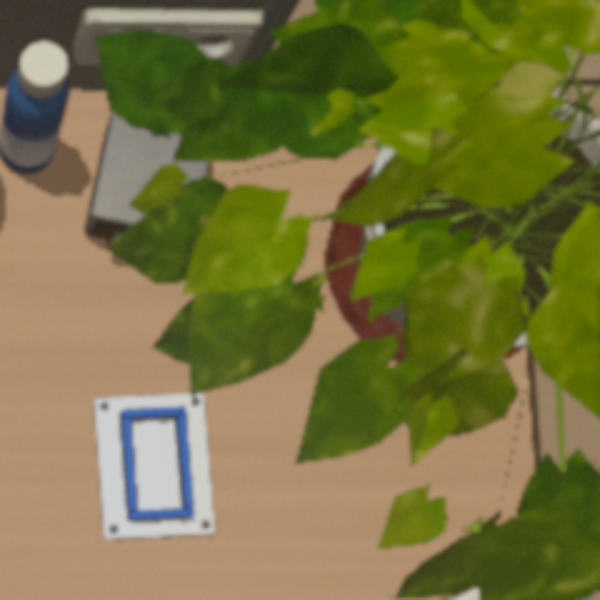

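View pics/s4b.png

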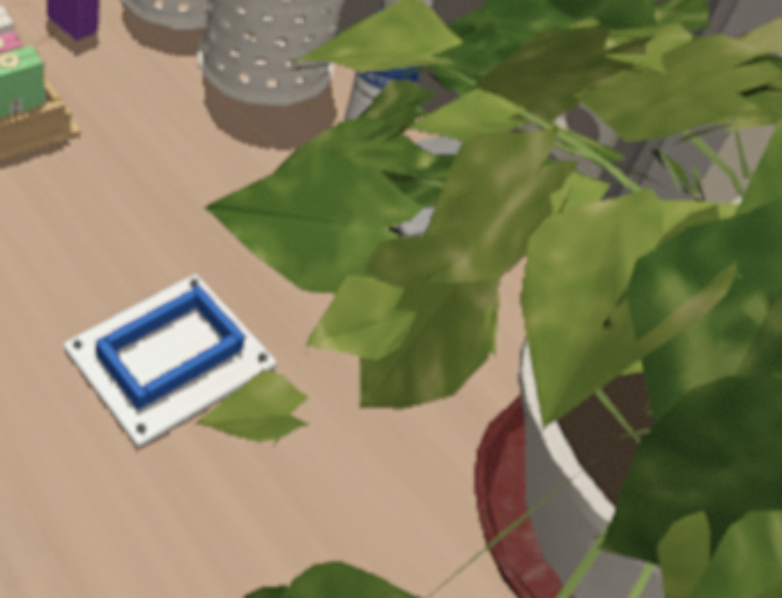

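```bash
python3 - <<'E'
from h import *
s,t=pickle.load(open("pics/st4.pkl","rb"))
for n,c in(("top",t),("side",s)):
    hsv=cv2.cvtColor(c["color"],cv2.COLOR_RGB2HSV);m=cv2.inRange(hsv,(28,90,30),(60,255,255));m=cv2.erode(m,np.ones((3,3)))
    C=cloud(c);P=C[(m>0)&(c["z_map"]>0)]
    P=P[(P[:,0]>.45)&(P[:,0]<.66)&(P[:,1]>-.21)&(P[:,1]<-.08)&(P[:,2]>.04)]
    print(n,len(P));o=np.argsort(P[:,0])
    for i in o[::max(1,len(o)//28)]:print(P[i].round(3),end=" ")
    print();Q=P[P[:,1]>-.182];print("min x with y>-.182:",Q[np.argsort(Q[:,0])[:6]].round(3))
    Q=P[P[:,1]>-.165];print("min x with y>-.165:",Q[np.argsort(Q[:,0])[:6]].round(3))
E
```

```text
top 2405
[ 0.516 -0.208  0.232] [ 0.585 -0.159  0.155] [ 0.59  -0.16   0.158] [ 0.594 -0.153  0.156] [ 0.598 -0.189  0.198] [ 0.602 -0.152  0.157] [ 0.605 -0.177  0.184] [ 0.609 -0.199  0.208] [ 0.612 -0.2    0.201] [ 0.616 -0.184  0.187] [ 0.619 -0.18   0.182] [ 0.622 -0.19   0.192] [ 0.625 -0.155  0.259] [ 0.628 -0.152  0.256] [ 0.629 -0.16   0.178] [ 0.631 -0.157  0.256] [ 0.633 -0.206  0.202] [ 0.635 -0.129  0.238] [ 0.636 -0.162  0.181] [ 0.638 -0.136  0.239] [ 0.64  -0.205  0.198] [ 0.641 -0.165  0.184] [ 0.643 -0.207  0.199] [ 0.645 -0.133  0.246] [ 0.647 -0.195  0.275] [ 0.65  -0.158  0.254] [ 0.653 -0.13   0.249] [ 0.656 -0.14   0.251] [ 0.659 -0.159  0.253] 
min x with y>-.182: [[ 0.581 -0.164  0.165]
 [ 0.581 -0.159  0.155]
 [ 0.581 -0.156  0.153]
 [ 0.582 -0.154  0.153]
 [ 0.582 -0.168  0.172]
 [ 0.582 -0.158  0.152]]
min x with y>-.165: [[ 0.581 -0.164  0.165]
 [ 0.581 -0.159  0.155]
 [ 0.581 -0.156  0.153]
 [ 0.582 -0.154  0.153]
 [ 0.582 -0.158  0.152]
 [ 0.582 -0.161  0.161]]
side 1043
[ 0.513 -0.2    0.229] [ 0.518 -0.207  0.233] [ 0.524 -0.21   0.232] [ 0.532 -0.206
[... 214 characters left out ...]
] [ 0.644 -0.191  0.192] [ 0.646 -0.153  0.25 ] [ 0.647 -0.179  0.264] [ 0.648 -0.166  0.186] [ 0.649 -0.162  0.186] [ 0.65  -0.174  0.261] [ 0.651 -0.182  0.192] [ 0.652 -0.205  0.198] [ 0.653 -0.154  0.253] [ 0.654 -0.156  0.187] [ 0.655 -0.154  0.252] [ 0.656 -0.179  0.191] [ 0.657 -0.148  0.251] [ 0.658 -0.162  0.255] [ 0.659 -0.157  0.188] [ 0.66  -0.158  0.255] 
min x with y>-.182: [[ 0.616 -0.146  0.164]
 [ 0.616 -0.147  0.167]
 [ 0.618 -0.147  0.166]
 [ 0.619 -0.146  0.166]
 [ 0.619 -0.15   0.169]
 [ 0.62  -0.148  0.167]]
min x with y>-.165: [[ 0.616 -0.146  0.164]
 [ 0.616 -0.147  0.167]
 [ 0.618 -0.147  0.166]
 [ 0.619 -0.146  0.166]
 [ 0.619 -0.15   0.169]
 [ 0.62  -0.148  0.167]]
```

```bash
python3 - <<'E'
from h import *
s,t=pickle.load(open("pics/st4.pkl","rb"))
p,rv=tilt(20);p=p+[0,0,.14];Rm=R.from_rotvec(rv).as_matrix()
for n,c in(("side",s),("top",t)):
    C=cloud(c);m=(c["z_map"]>0);hsv=cv2.cvtColor(c["color"],cv2.COLOR_RGB2HSV)
    P=(C[m]-p)@Rm
    k=(np.linalg.norm(P[:,:2],axis=1)<.13)&(P[:,2]>-.35)&(P[:,2]<.01)&(C[m][:,2]>.13)
    P=P[k];print(n,"height behind TCP | x min max | y min max")
    for h in np.arange(0,.34,.015):
        q=P[(-P[:,2]>=h)&(-P[:,2]<h+.015)]
        if len(q)>5:print(f"{h*1000:.0f} n{len(q)} x {np.percentile(q[:,0],[1,99])*1000} y {np.percentile(q[:,1],[1,99])*1000}")
np.set_printoptions(precision=0,suppress=True)
E
```

```text
side height behind TCP | x min max | y min max
0 n249 x [-17.25781649  -5.33524555] y [-42.83352964  39.46732279]
15 n301 x [-16.91290825  -5.78609061] y [-44.9655829   42.12650822]
30 n315 x [-17.33768626  -4.52418214] y [-45.62899017  42.85774588]
45 n549 x [-15.94582957  10.5265632 ] y [-61.57752533  58.62757612]
60 n296 x [-18.72939481  14.30441542] y [-64.70545304  62.14946766]
75 n356 x [-19.77337906   2.39417304] y [-66.26377221  63.51438856]
90 n524 x [-21.409       -1.51444668] y [-68.13073861  65.00873971]
105 n464 x [-19.52988811   9.39044443] y [-66.94520462  64.57826072]
120 n197 x [-38.79482064  -4.36681583] y [-38.39742788  35.42487176]
135 n344 x [-40.36917046  -6.90564955] y [-37.91659639  34.62194214]
150 n373 x [-39.28215575  -7.08995247] y [-38.02391313  33.54126422]
165 n464 x [-38.31184426   8.2525991 ] y [-37.54212252  33.79819349]
180 n319 x [-40.89828212  -3.97848589] y [-39.97437011  36.45732245]
195 n449 x [-40.98976208  -2.71787263] y [-39.6979817   36.68143203]
210 n444 x [-38.94450216  -5.30552951] y [-38.13900015  34.5625342 ]
225 n462 x [-38.85200656  
[... 1360 characters left out ...]
.33774708  36.31318114]
180 n92 x [-39.11603579  14.70994969] y [-17.50410996  39.42045195]
195 n247 x [-39.1465237   26.13684343] y [-23.85955351  39.54565266]
210 n185 x [-37.64161768  16.76567223] y [-17.48488497  37.82445557]
225 n179 x [-37.26489085  15.51729398] y [-13.94459699  37.65608319]
240 n181 x [-37.13607522  11.75491426] y [-10.38291707  37.82339612]
255 n179 x [-37.23170303   6.91637713] y [-4.98925618 37.81191322]
270 n154 x [-37.04938603   1.25179106] y [ 3.39867147 37.85239724]
285 n63 x [-34.78200739  -7.84262181] y [13.55011403 36.84281758]
315 n30 x [-52.05879347  -1.71765259] y [11.9152618  55.20305768]
330 n111 x [-58.52976398   3.26921489] y [ 6.42883993 59.97926307]
```

```bash
python3 - <<'E'
from h import *
s,t=pickle.load(open("pics/st4.pkl","rb"))
p,rv=tilt(20);p=p+[0,0,.14];Rm=R.from_rotvec(rv).as_matrix()
for n,c in(("side",s),("top",t)):
    C=cloud(c);hsv=cv2.cvtColor(c["color"],cv2.COLOR_RGB2HSV);m=cv2.inRange(hsv,(86,80,20),(105,255,255));m=cv2.erode(m,np.ones((3,3)))
    P=(C[(m>0)]-p)@Rm;P=P[(abs(P[:,0])<.03)&(abs(P[:,1])<.04)&(abs(P[:,2])<.07)]
    print(n,len(P),"tool x pct",np.percentile(P[:,0],[5,25,50,75]).round(4),"y",np.percentile(P[:,1],[1,99]).round(4),"z",np.percentile(P[:,2],[1,99]).round(4))
    F=P[(P[:,2]>-.035)];
    if len(F)>30:
        A=np.c_[F[:,1:],np.ones(len(F))];co=np.linalg.lstsq(A,F[:,0],rcond=None)[0];print(" face plane x=",co.round(4))
    C2=None
# leaf projected check in side of cradle: z bias of side camera on table near cradle
for n,c in(("side",s),("top",t)):
    C=cloud(c);print(n,[np.median(C[int(v)-2:int(v)+3,int(u)-2:int(u)+3,2]).round(4) for u,v in proj(c,[[.45,-.05,0],[.55,-.05,0],[.42,-.15,0]])])
# IK feasibility at the cradle
from bench import robot
YC=np.radians(4.9);cx=np.array([np.cos(YC),np.sin(YC),0]);cy=np.array([-np.sin(YC),np.cos(YC),0]);Mc=np.c_[cy,cx,[0,0,-1.]]
for a in(14,4,0):
    Q=R.from_rotvec(-cy*np.radians(a));
    for z in(.045,.15,.2):
        q=robot.solve_ik([.535,-.14,z],(Q*R.from_matrix(Mc)).as_rotvec());print(a,z,None if q is None else np.round(q,2))
E
```

```text
side 893 tool x pct [-0.0163 -0.0151 -0.0142 -0.0131] y [-0.0288  0.0257] z [-0.0497  0.0269]
 face plane x= [ 0.0015  0.0002 -0.0144]Traceback (most recent call last):
  File "<stdin>", line 7, in <module>
    return _quantile_unchecked(
        a, q, axis, out, overwrite_input, method, keepdims, weights)
    return _ureduce(a,
                    func=_quantile_ureduce_func,
    ...<5 lines>...
                    overwrite_input=overwrite_input,
                    method=method)
    r = func(a, **kwargs)
    result = _quantile(arr,
                       quantiles=q,
    ...<2 lines>...
                       out=out,
                       weights=wgt)
    slices_having_nans = np.isnan(arr[-1, ...])
                                  ~~~^^^^^^^^^
IndexError: index -1 is out of bounds for axis 0 with size 0
```

```bash
cat >> h.py <<'E'
YC=np.radians(4.9)
cx=np.array([np.cos(YC),np.sin(YC),0]);cy=np.array([-np.sin(YC),np.cos(YC),0]);Mc=np.c_[cy,cx,[0,0,-1.]]
a_=np.radians(3.4)
CC=np.array([.541,-.1445,0])
MC=CC-.004*np.array([np.cos(a_),np.sin(a_),0])+.0035*np.array([-np.sin(a_),np.cos(a_),0])  # mould centre target (1 mm for in-hand)
def ctilt(a,dz=0,dy=0,z0=.042):
    piv=MC-.031*cx+np.array([0,0,.008]);Q=R.from_rotvec(-cy*np.radians(a))
    p=piv+Q.apply(np.array([MC[0],MC[1],z0])-piv)+np.array([0,0,dz])+dy*cy
    return p,(Q*R.from_matrix(Mc)).as_rotvec()
E
python3 - <<'E'
from h import *
from bench import robot
for a,dz,dy in((14,.08,.09),(14,.08,0),(14,.001,0),(4,0,0),(0,0,0)):
    p,rv=ctilt(a,dz,dy);q=robot.solve_ik(p,rv);print(a,p.round(3),None if q is None else np.round(q,2))
p,rv=ctilt(14,.085,.09);robot.reach(p,rv);robot.sleep(.1)
print((robot.read_tool_pos()-p).round(4),robot.read_wrist_force().round(2),robot.read_finger_gap(),robot.read_t())
s=robot.camera("side");cv2.imwrite("pics/s5.png",cv2.resize(s["color"][160:420,250:530],None,fx=2.8,fy=2.3)[:,:,::-1])
t=robot.camera("top");cv2.imwrite("pics/t5.png",cv2.resize(t["color"][170:300,340:480],None,fx=5,fy=4.5)[:,:,::-1])
pickle.dump((s,t),open("pics/st5.pkl","wb"))
E
```

```text
14 [ 0.52  -0.052  0.128] [-0.06  0.26  0.15  2.18 -0.18  0.47  0.32]
14 [ 0.528 -0.142  0.128] [ 0.09  0.31  0.21  2.11 -0.31  0.51  0.62]
14 [ 0.528 -0.142  0.049] [ 0.29  0.45 -0.03  2.14 -0.23  0.32  0.56]
4 [ 0.534 -0.141  0.044] [ 0.12  0.53  0.13  2.   -0.16  0.56  0.45]
0 [ 0.537 -0.141  0.042] [ 0.09  0.56  0.15  1.93 -0.13  0.65  0.41]
[0.0005 0.0018 0.0001] [-0.25  0.05 -1.74] 0.061822786639837105 9.7583
```

View pics/s5.png

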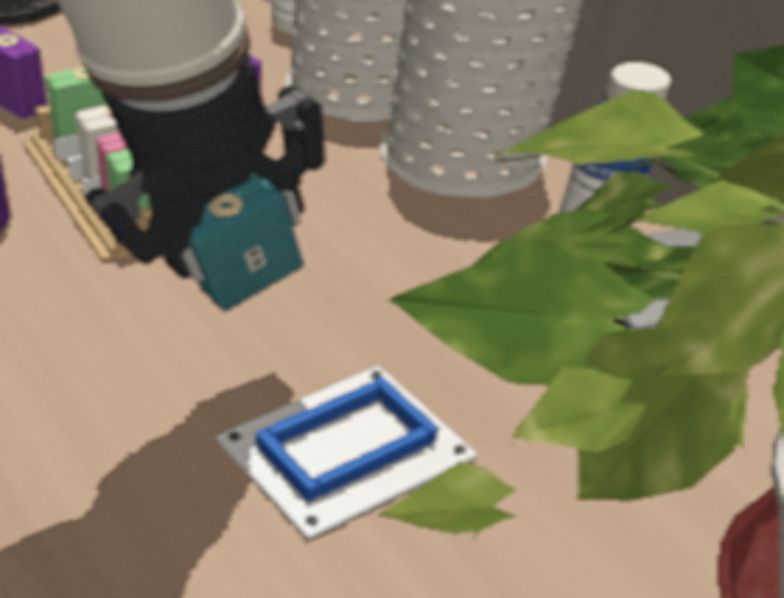

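View pics/t5.png

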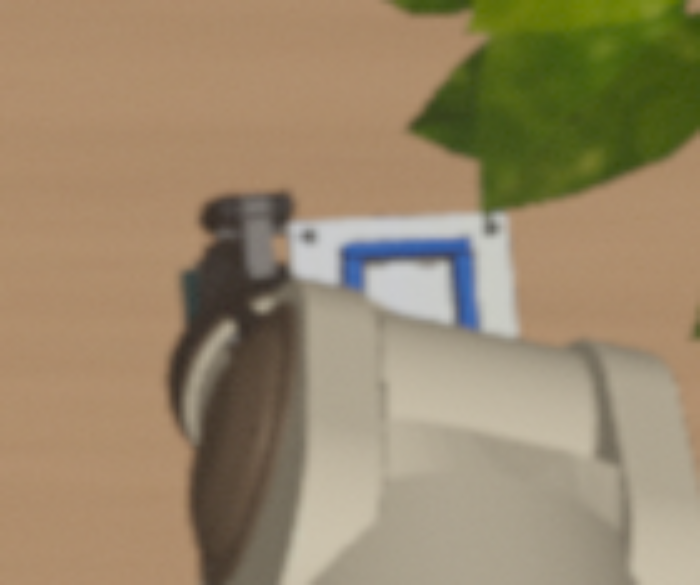

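The mould is held tipped 14° at crop (240,240), beside the cradle's ring at (345,440). The leaf tip at (395,300) is clear of it. I'll move across in two monitored steps.

```bash
python3 - <<'E'
from h import *
from bench import robot
for dy in(.05,.02,0):
    p,rv=ctilt(14,.06,dy);robot.move_linear(p,rv,vel=.1)
    f=robot.read_wrist_force();print(dy,f.round(2),robot.read_joint_torque().round(1),round(robot.read_t(),2))
    if np.linalg.norm(f)>8: print("STOP");break
robot.sleep(.1);p0=p
print((robot.read_tool_pos()-p).round(4),robot.read_q().round(2))
s=robot.camera("side");cv2.imwrite("pics/s6.png",cv2.resize(s["color"][200:420,280:520],None,fx=3.2,fy=2.7)[:,:,::-1])
t=robot.camera("top");cv2.imwrite("pics/t6.png",cv2.resize(t["color"][170:330,360:560],None,fx=4,fy=3.7)[:,:,::-1])
pickle.dump((s,t),open("pics/st6.pkl","wb"))
E
```

```text
0.05 [ 0.22  0.41 -1.61] [  0.5 -40.8   1.7 -21.2  -0.2  -1.3   0. ] 10.48
0.02 [-0.07 -0.02 -0.92] [  0.6 -42.3   1.8 -21.8  -0.3  -1.3   0. ] 10.93
0 [-0.71 -0.13 -1.77] [  0.6 -43.2   1.7 -21.9  -0.3  -1.2   0.1] 11.28
[-0.0002  0.0011 -0.0001] [ 0.17  0.34  0.11  2.12 -0.28  0.46  0.59]
```

View pics/s6.png

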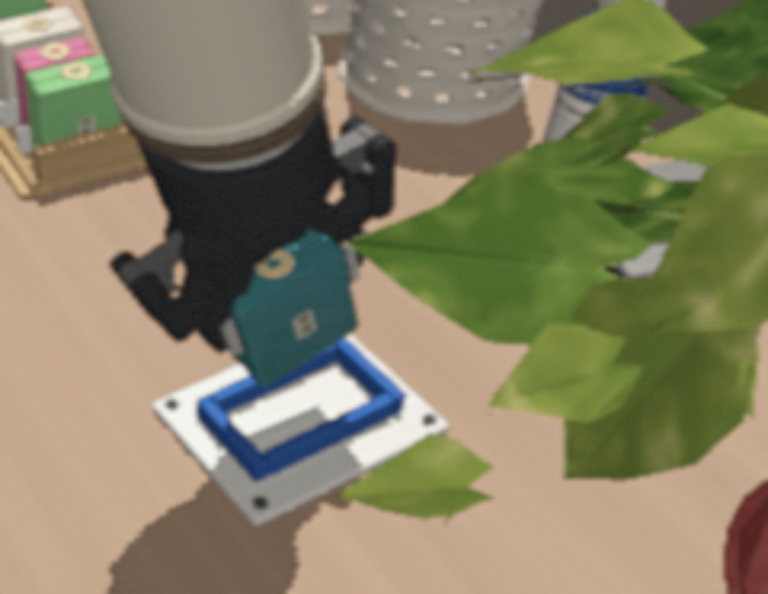

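View pics/t6.png

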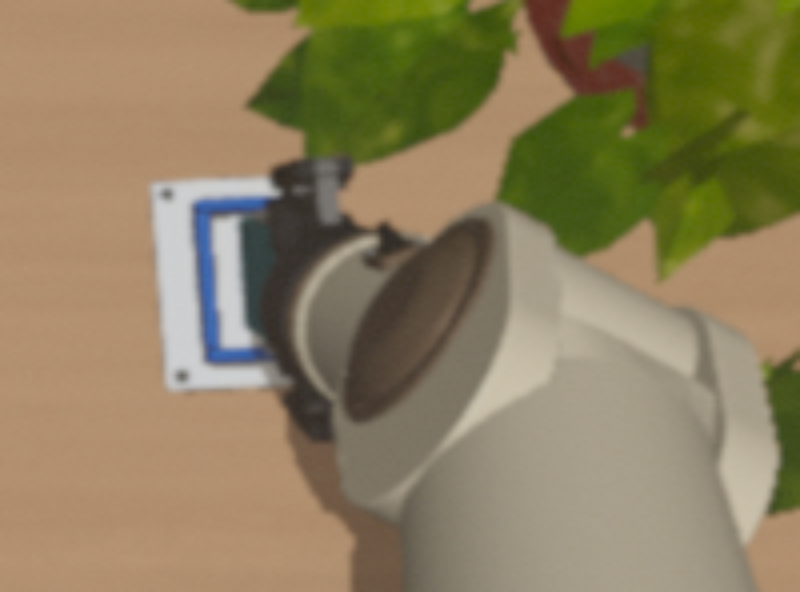

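The mould is over the ring, with the back knuckle close to the leaf edge but no contact force. I'll go down in monitored steps.

```bash
python3 - <<'E'
from h import *
from bench import robot
f0=robot.read_wrist_force()
for a,dz in((14,.04),(14,.025),(14,.015),(14,.008),(14,.004)):
    p,rv=ctilt(a,dz);robot.move_linear(p,rv,vel=.06)
    f=robot.read_wrist_force();print(a,dz,(f-f0).round(2),round(robot.read_finger_gap(),4),(robot.read_tool_pos()-p).round(4),round(robot.read_t(),2))
    if np.linalg.norm(f-f0)>6: print("STOP");break
robot.sleep(.1)
s=robot.camera("side");cv2.imwrite("pics/s7.png",cv2.resize(s["color"][230:420,300:480],None,fx=4,fy=3.1)[:,:,::-1])
t=robot.camera("top");cv2.imwrite("pics/t7.png",cv2.resize(t["color"][170:290,380:500],None,fx=5,fy=5)[:,:,::-1])
pickle.dump((s,t),open("pics/st7.pkl","wb"))
E
```

```text
14 0.04 [-0.55 -1.75  0.56] 0.0617 [-0.0005  0.     -0.0007] 11.97
14 0.025 [-0.48 -1.19  0.23] 0.0622 [-0.0005  0.0001 -0.0006] 12.37
14 0.015 [-1.31 -1.27 -0.98] 0.0621 [-0.0005  0.0001 -0.0006] 12.68
14 0.008 [-0.45 -1.47 -1.37] 0.0621 [-0.0004  0.0001 -0.0005] 12.95
14 0.004 [-0.58 -0.22 -0.87] 0.0617 [-0.0002  0.0001 -0.0003] 13.2
```

View pics/s7.png

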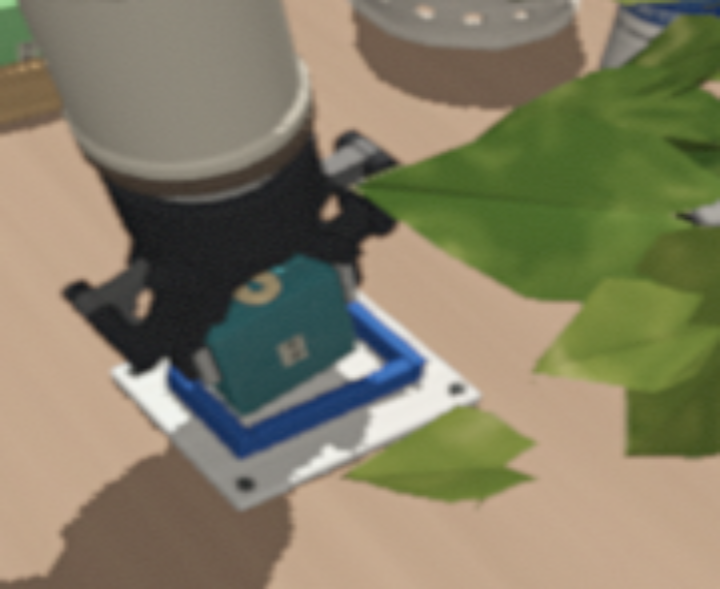

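View pics/t7.png

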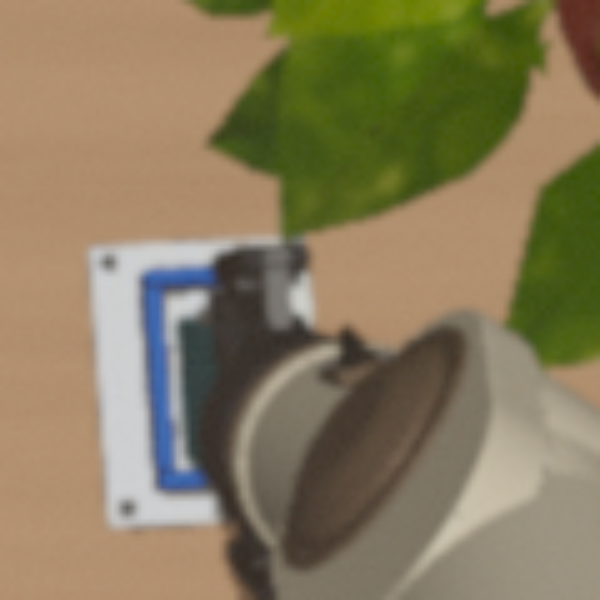

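The foot of the mould is inside the blue ring and clear of every wall. The leaf tip is at side crop (360,185), next to the back knuckle. Next I'll set the front edge down and bring the mould up to near upright, watching the forces.

```bash
python3 - <<'E'
from h import *
from bench import robot
f0=robot.read_wrist_force()
for a,dz in((14,.001),(10,.001),(7,.001),(5,.001),(3,.001),(1.5,.001)):
    p,rv=ctilt(a,dz);robot.move_linear(p,rv,vel=.012)
    f=robot.read_wrist_force();print(a,dz,(f-f0).round(2),robot.read_moment().round(2),round(robot.read_finger_gap(),4),(robot.read_tool_pos()-p).round(4),round(robot.read_t(),2))
    if np.linalg.norm(f-f0)>10: print("STOP");break
s=robot.camera("side");cv2.imwrite("pics/s8.png",cv2.resize(s["color"][230:420,300:480],None,fx=4,fy=3.1)[:,:,::-1])
t=robot.camera("top");cv2.imwrite("pics/t8.png",cv2.resize(t["color"][170:290,380:500],None,fx=5,fy=5)[:,:,::-1])
pickle.dump((s,t),open("pics/st8.pkl","wb"))
E
```

```text
14 0.001 [1.05 0.05 0.4 ] [-0.06  0.27 -0.09] 0.062 [-0.0001  0.     -0.0002] 13.8
10 0.001 [-0.94  0.31  0.04] [-0.    0.18  0.01] 0.0621 [ 0.0001  0.0003 -0.0001] 14.22
7 0.001 [-1.09 -0.08  0.18] [-0.03  0.19  0.02] 0.0618 [-0.0002  0.     -0.0002] 14.57
5 0.001 [-0.36  0.    0.52] [-0.    0.1  -0.02] 0.062 [-0.0002  0.     -0.0001] 14.85
3 0.001 [-0.52 -0.51  0.44] [-0.03  0.05  0.05] 0.0621 [-0.      0.0001 -0.0001] 15.13
1.5 0.001 [0.19 0.3  0.39] [0.01 0.03 0.03] 0.0619 [ 0.0001  0.0001 -0.0001] 15.38
```

View pics/s8.png

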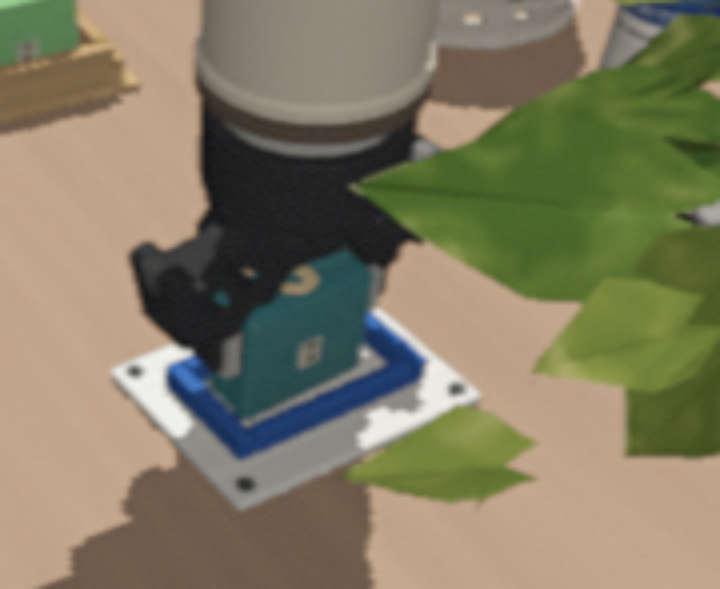

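View pics/t8.png

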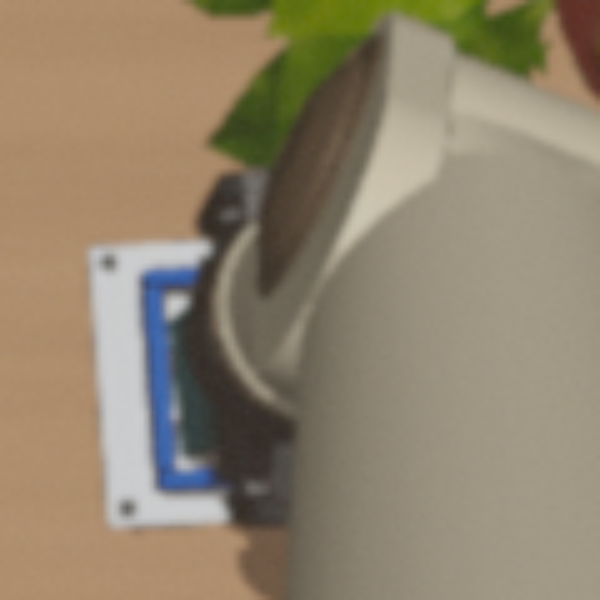

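The mould is almost upright inside the ring, with no contact forces. I'll seat it, open part way, back out sideways to the robot's left, away from the leaf, and then go up.

```bash
python3 - <<'E'
from h import *
from bench import robot
f0=robot.read_wrist_force()
for a,dz in((0,.001),(0,0),(0,-.001),(0,-.002),(0,-.003)):
    p,rv=ctilt(a,dz);robot.move_linear(p,rv,vel=.01)
    f=robot.read_wrist_force();print(a,dz,(f-f0).round(2),(robot.read_tool_pos()-p).round(4),round(robot.read_t(),2))
    if np.linalg.norm(f-f0)>3.5: print("contact");break
robot.move_gripper(.076)
print(robot.read_finger_gap(),(robot.read_wrist_force()-f0).round(2),round(robot.read_t(),2))
s=robot.camera("side");cv2.imwrite("pics/s9.png",cv2.resize(s["color"][230:420,300:480],None,fx=4,fy=3.1)[:,:,::-1])
E
```

```text
0 0.001 [ 1.33  0.43 -0.01] [ 0.0003  0.0001 -0.    ] 15.75
0 0 [-1.25  0.55  7.  ] [ 0.0001 -0.      0.0006] 16.0
contact
0.07593765318231467 [ 0.77 -0.82  1.97] 16.29
```

View pics/s9.png

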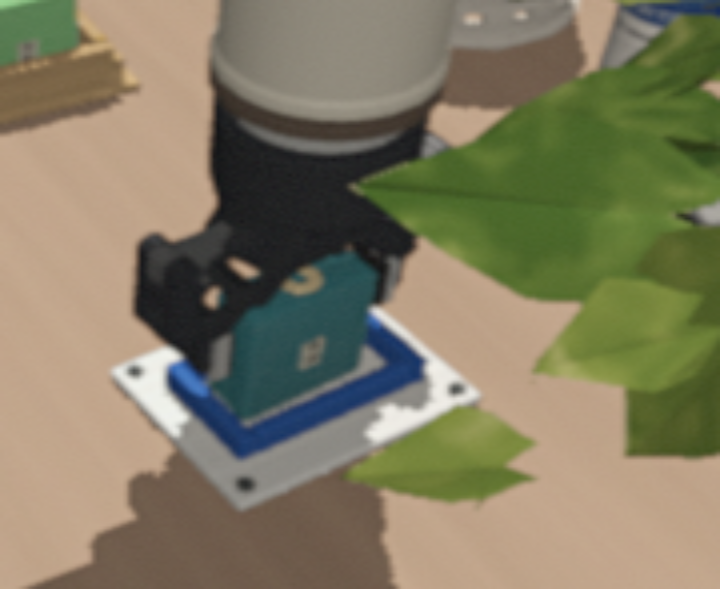

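The mould stands in the ring with a gap to both fingers. Backing out now.

```bash
python3 - <<'E'
from h import *
from bench import robot
p,rv=ctilt(0,0)
f0=robot.read_wrist_force()
for dy,dz,v in((.006,.001,.05),(.07,.003,.12),(.09,.12,.2)):
    robot.move_linear(p+dy*cy+[0,0,dz],rv,vel=v);f=robot.read_wrist_force();print((f-f0).round(2),round(robot.read_t(),2))
    if np.linalg.norm(f-f0)>6: print("STOP");break
robot.sleep(.3)
s=robot.camera("side");cv2.imwrite("pics/s10.png",cv2.resize(s["color"][150:420,250:480],None,fx=3.3,fy=2.2)[:,:,::-1])
t=robot.camera("top");cv2.imwrite("pics/t10.png",cv2.resize(t["color"][170:310,215:475],None,fx=3,fy=3)[:,:,::-1])
pickle.dump((s,t),open("pics/st10.pkl","wb"))
C=cloud(s);hsv=cv2.cvtColor(s["color"],cv2.COLOR_RGB2HSV);m=cv2.inRange(hsv,(86,80,20),(105,255,255))>0
P=C[m];P=P[(abs(P[:,0]-.54)<.06)&(abs(P[:,1]+.145)<.06)&(P[:,2]>.01)];print("teal z",np.percentile(P[:,2],[1,99]).round(4),P.mean(0).round(4))
E
```

```text
[1.12 0.51 0.82] 16.62
[1.61 0.18 0.95] 17.3
[ 1.33 -0.95  0.4 ] 18.04
teal z [0.0145 0.0936] [ 0.5285 -0.1505  0.064 ]
```

View pics/s10.png

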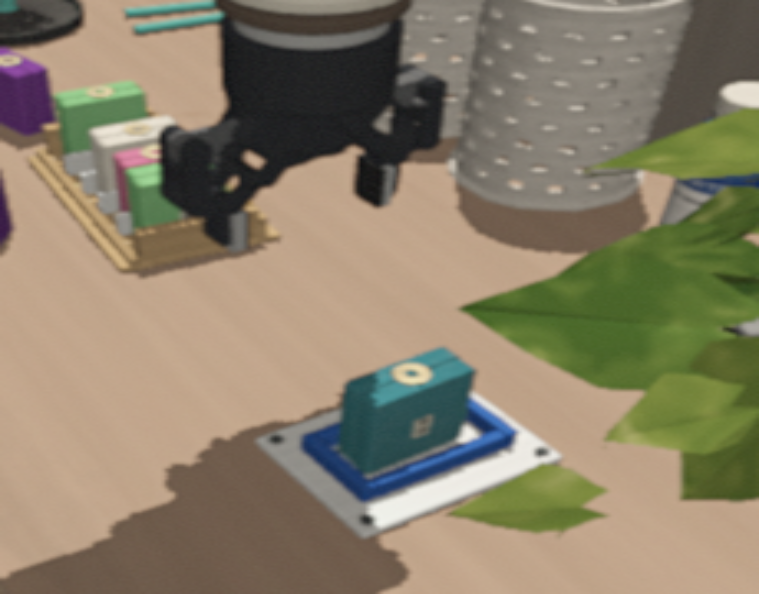

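View pics/t10.png

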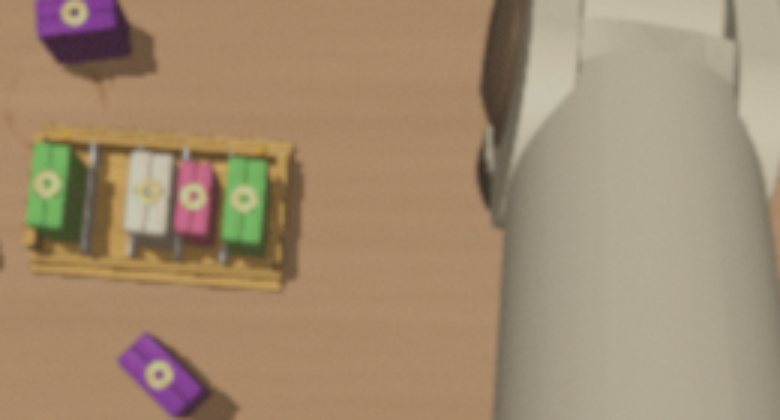

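The teal mould stands upright in the ring at side crop (410,420), with its top at about 0.094 m against 0.095 m expected. The white mould (148,190) and pink mould (193,195) stand in their slots in the top crop, and the gripper is clear of everything. I'll hand it in.

```bash
python3 - <<'E'
from bench import robot
print(robot.read_qd().round(3),robot.read_t()); robot.job_done(); print("done")
E
```

```text
[-0.    -0.006  0.    -0.001 -0.002  0.002 -0.001] 18.4417
the job is handed in; nothing more can be done
done
```

I gripped the teal mould front to back and tipped it 20° over the front lip about its front bottom edge. I lifted it straight out while still tipped, lowered it front edge first into the blue cradle, brought it upright, let go and backed away. The job was handed in at 18.4 s.

**Last checks:**
- **Teal mould:** it stands upright inside the blue walls with its top at about 94 mm, against 95 mm if it is on the floor.
- **Pink and white moulds:** both are standing in their slots.
- **Contact:** the gripper was clear of everything. The wrist force readings I took stayed below about 10 N.

**Disagreement:** the side and top cameras differed by about 4–5 mm on where the cradle is. I used the top view, and the mould went in without touching the walls. A plant leaf overhung the cradle, so I came in tilted; no contact force showed.

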